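Load the adapter tray and knock its sprung locking pin home

TASK

Slide the tray of brass adapters along the board and fully home in its slotted dock, without tipping or spilling the adapters. Then pick up the mallet and strike the slanting, sprung locking pin squarely along its axis with brisk blows of the mallet head, never with the gripper itself, until the pin is fully home and locks the tray. Put the mallet back down on the bench, clear of the dock, without dropping it, and leave the gauge, the calibrator and the wrench where they are.

Things in the scene. Friction and masses are not known exactly. Their poses are not given: they have to be found in the camera images.
- dock: Fixed wooden board 330 x 190 x 18 mm (x = -275 to +55 mm) with black steel parts. +x is the way the tray slides in. Origin: at bench level below the point where the slanting pin meets the tray. A round black collar, 48 mm wide, leaning 0.40 rad back towards -x, carries the pin along its axis; an end stop stands at x = +34 mm. Tray home: tongue against the stop, tray origin at x = -100, y = 0.
- dock_mouth (a point): Start of the dock's slots, on the board's top (18 mm above the bench), at x = -130 mm of the dock. Two lipped rails (top 38 mm above the bench) run from here 80 mm towards +x and take the tray's flanges, with 2 mm play each side. A flared mouth, about 10 mm wider each side at its start, stands before them from x = -175 mm.
- lock_pin (a joint): How far the sprung locking pin is driven down along its own slanting axis, m: 0 fully up, 0.024 fully home (its head's top then 1.5 mm proud of the collar's top). It moves stiffly (about 11 to 15 N), stays where it is left, and starts 0 to 4 mm down. Its 10 mm foot passes about 7 mm down only if the tray's hole is under it.
- pin_head (a point): Centre of the top of the pin's round steel head (22 mm wide). Its z axis is the pin's axis, pointing out of the head: 0.40 rad from vertical, leaning towards the dock's -x. Fully up it is at x = -27 mm of the dock, 86 mm above the bench; home at x = -18 mm, 64 mm. A mallet face held much out of square (over about 0.2 rad) meets the collar's rim before the pin is home.
- tray: Loose aluminium tray on the board before the dock: 100 (x) x 110 (y) x 35 mm, walls 5 mm, three lengthwise compartments, side flanges at the foot (6 mm thick, 126 mm over both), and at floor level a tongue 50 mm wide, 8 mm thick, reaching 84 mm beyond the front (+x) wall. Origin: centre of the body's underside (without the tongue). Pushed at its back wall it slides in. About 0.5 kg loaded.
- tray_hole (a point): Centre of the top of the hole in the tray's tongue (20 mm along x, 16 mm along y), 100 mm ahead (+x) of the tray's origin.
- tray_back (a point): Middle of the top edge of the tray's back wall, 50 mm behind the tray's origin, 35 mm above its underside.
- mallet: Soft-faced mallet, about 0.34 kg, standing on one face of its head: round head 48 mm wide, 70 mm tall, white plastic faces, black steel middle; a level wooden handle, 20 mm wide and 24 mm tall, points along the mallet's -x to x = -170 mm, its centre 35 mm above the face. Origin: centre of the lower face.
- mallet_head (a point): Centre of the mallet's head, 35 mm above the lower face (midway between the two faces).
- mallet_grip (a point): Point on the axis of the mallet's handle, 58 mm from the head's axis, 35 mm above the lower face: a good place to grip.
- adapter0: Loose brass adapter fitting, hexagon foot 28 mm across and 14 mm tall with a 19 mm wide neck above, 30 mm tall overall, standing in the right-hand (-y) compartment of the tray. Origin: centre of its underside. Must stay there, standing.
- adapter1: Loose brass adapter fitting, hexagon foot 28 mm across and 14 mm tall with a 19 mm wide neck above, 30 mm tall overall, standing in the middle compartment of the tray. Origin: centre of its underside. Must stay there, standing.
- adapter2: Loose brass adapter fitting, hexagon foot 28 mm across and 14 mm tall with a 19 mm wide neck above, 30 mm tall overall, standing in the left-hand (+y) compartment of the tray. Origin: centre of its underside. Must stay there, standing.
- gauge: Bystander: round black pressure gauge, 110 mm wide and 36 mm thick, lying on its back, with a brass stem along -x to 81 mm. Origin: centre of its underside. Leave it alone.
- calibrator: Bystander: grey hand-held calibrator with keys, 100 (x) x 170 (y) x 45 mm. Origin: centre of its underside. Leave it alone.
- wrench: Bystander: steel wrench lying flat, about 200 mm long, along its x. Leave it alone.
Things that resemble listed ones, but are neither listed nor needed, are in the scene too. Leave any blue or green look-alike of the tray alone.

How it is judged:
By the outcome, as a careful person would: the job done as asked, in the order asked, and still so for the second after the job is handed in, with the robot touching nothing.
It also fails if it takes over 59 s, if anything falls off the work surface, if the arm or the gripper's body presses on something with over 40 N, if the wrist force passes 120 N, or if a joint passes its speed limit or range.

ROBOT

A 6-joint arm with a two-finger parallel gripper is mounted at the origin on the work surface. World frame = base frame: x ahead of the robot, y to its left, z up, the work surface at z = 0. Lengths are in m, angles in rad, forces in N, time in s.
With the tool pointing down it reaches from about 0.325 to 0.85 m from the base axis. Payload 15.5 kg.
Tool frame: the origin (TCP) lies between the finger pads; the fingertips stand 25 mm ahead of it and the grasp point (between the pads) lies 6 mm ahead of it; z points along the fingers, y is the direction in which the jaws open and shut (so a half turn about z gives the same grasp; the last joint's range is limited). The gripper opens to 91 mm and grips with 3 to 60 N. Pads are 32 mm wide; open, the fingers measure 118 mm over their backs; the gripper's body (76 mm by 178 mm) begins 60 mm behind the grasp point.
Start: joints at [-1.341, 0.494, 1.345, -0, 1.302, -0.096], TCP at [0.199, -0.592, 0.239] pointing down, gripper open.
Joint ranges: [-2.91, 2.91], [-0.82, 2.16], [0.22, 2.67], [-1.22, 4.37], [0.12, 2.79], [-3.08, 3.08]. Speed limits (rad/s): [1.89, 1.89, 2.57, 3.01, 3.01, 3.01].

INTERFACE

Orientations are given as a 3x3 rotation matrix whose columns are the frame's x, y, z axes.
In Python, from plant import ctrl, capture gives the robot as it stands.
- The arm moves only by the tool servo_tool, never from a script. Its argument "steps" is a list of rows, each a list of 4 numbers: the shift along the tool's x, y, z in mm, then the turn about the tool's z in rad. A call has 1 to 12 rows; each row shifts and turns the commanded pose from where the row before left it, along the tool's axes as they then stand; what a row does not reach is not made up. A row lasts 1/12 s, in which the tool goes at most 41.7 mm and 7.16 degrees, less where a joint would pass 70% of its speed; a pose out of reach is approached as far as the arm can. A call with a gripper value outside its range is refused whole. "gripper" is the closure in counts, from 0 (fully open) to 255 (shut), set as the call begins (left out, the last holds). The fingers move at their own pace and stop on an object; "force" is the grip in N (left out, the last holds). Time passes only in rows, so rows that do not move let the fingers close. It gives the time, the measured TCP pose, the force and the opening at its end, in the units of the state.
- ctrl.observe(): the state, without advancing time (a new reading comes with each control period).
- capture(name): name is "scene" or "top" or "wrist"; returns a dict with "img" (480x640x3 uint8, red, green, blue), "intrinsics" (3x3 intrinsics, pixels), "R" (3x3) and "t" (3): a world point X has camera coordinates R X + t; the wrist camera has in their place "T_tool_cam" (4x4, takes a point from camera to tool coordinates, whose origin is the TCP and whose axes are the flange's). Camera axes: x right, y down, z forward; pixel columns grow to the right and rows downward; lengths in m; the calibration is good to about 2 mm. A picture is of the moment at which its call begins: read the wrist's pose just before it. There is no depth.
- ctrl.finish_job(): hands the job in, once; it reports no verdict.
The state is a dict: "time_s": time; "joints": joint angles; "dq": joint speeds; "joint_efforts": joint torques, N m; "eef_pos": TCP position; "orientation": TCP orientation; "wrist_force": force on the tool from outside, world axes, zero at the start; "torque": the same for the moment, N m; "opening": finger opening in m.
Only numpy, scipy, OpenCV 4.12 (cv2) and the standard library are available. Lean on these libraries where they do the work, as an engineer would, in place of code of your own. Each camera call takes 0.05 s, during which the arm holds its last target. There are 200 camera calls.

## Working session

There is one attempt and no reset: what is moved stays moved. The work goes in short steps, Python scripts to look and compute and a tool call to move; the robot and the scene stay as the last step left them, time stands still between calls to the robot, and variables do not carry over. Pictures are saved under pics/ and viewed, about 8 in all and at most 12, crops included, and the job is handed in when it is done.

Besides the shell and the picture viewer there is one more tool, called after "Emit:" in YAML: its name, and indented under it one key for each argument. servo_tool: Moves the arm, as the interface text tells. Its arguments: {"type":"object","properties":{"steps":{"type":"array"},"gripper":{"type":"number"},"force":{"type":"number"}},"required":["steps"]}

```bash
ls; mkdir -p pics; cat > h.py <<'E'
import numpy as np, cv2, pickle
from plant import ctrl, capture
def snap(cam,name):
    s=ctrl.observe(); c=capture(cam)
    if cam=="wrist":
        T=np.eye(4);T[:3,:3]=np.array(s["orientation"]);T[:3,3]=s["eef_pos"]
        M=np.linalg.inv(T@np.array(c["T_tool_cam"])); c["R"]=M[:3,:3];c["t"]=M[:3,3]
    c={k:np.array(v) for k,v in c.items()}
    cv2.imwrite(f"pics/{name}.png",c["img"][:,:,::-1]); pickle.dump(c,open(f"pics/{name}.pkl","wb")); return c
def load(name): return pickle.load(open(f"pics/{name}.pkl","rb"))
def ray(c,uv,z):
    d=c["R"].T@np.linalg.solve(c["intrinsics"],[uv[0],uv[1],1.]); o=-c["R"].T@c["t"]
    return o+d*(z-o[2])/d[2]
def proj(c,X):
    p=c["intrinsics"]@(c["R"]@np.array(X)+c["t"]); return p[:2]/p[2]
E
python3 - <<'E'
from h import *
for n in ("scene","top"):
    c=snap(n,n+"0"); print(n,-c["R"].T@c["t"])
s=ctrl.observe();print(s["time_s"],s["eef_pos"],s["orientation"],s["wrist_force"])
E
```

```text
pics
scene [ 1.23547857 -0.23105143  0.6808219 ]
top [0.41271572 0.00341268 1.10153841]
0.1 [ 0.19940491 -0.5920133   0.23837857] [[ 9.47703040e-01  3.19153415e-01 -2.12233920e-04]
 [ 3.19153452e-01 -9.47702425e-01  1.08947987e-03]
 [ 1.46576620e-04 -1.10023857e-03 -9.99999384e-01]] [-0.55352762  0.74676657 -1.20229983]
```

View pics/top0.png

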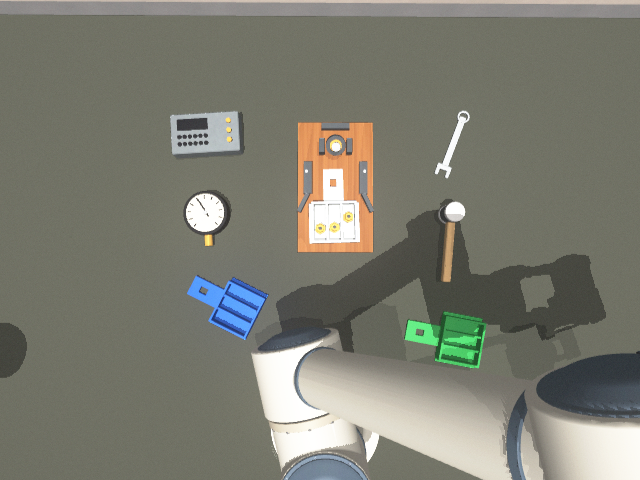

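View pics/scene0.png

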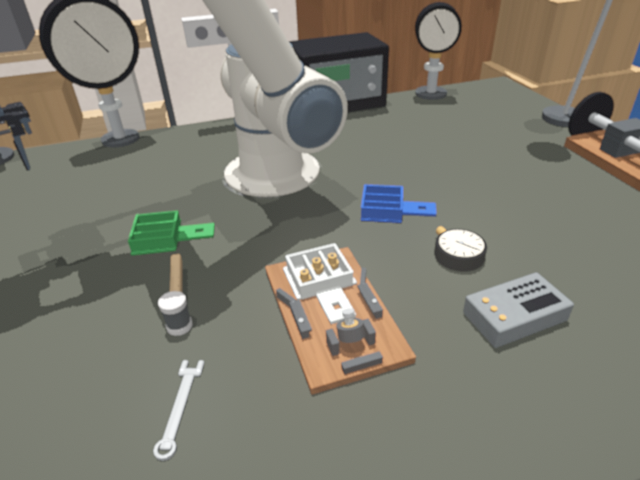

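```bash
python3 - <<'E'
from h import *
c=load("top0"); im=c["img"]; hsv=cv2.cvtColor(im,cv2.COLOR_RGB2HSV)
def big(m,roi):
    z=np.zeros_like(m); x0,y0,x1,y1=roi; z[y0:y1,x0:x1]=m[y0:y1,x0:x1]
    cs,_=cv2.findContours(z,cv2.RETR_EXTERNAL,cv2.CHAIN_APPROX_NONE); return max(cs,key=cv2.contourArea)
wood=cv2.inRange(hsv,(5,100,60),(20,255,255))
hull=cv2.convexHull(big(cv2.morphologyEx(wood,cv2.MORPH_CLOSE,np.ones((25,25))),(285,110,385,262)))
r=cv2.minAreaRect(hull); 
P=np.array([ray(c,p,.018) for p in cv2.boxPoints(r)]);print("board",r,P.round(4).tolist(), [np.linalg.norm(P[i]-P[i-1]).round(4) for i in range(4)])
white=cv2.inRange(hsv,(0,0,170),(180,60,255))
k=big(cv2.morphologyEx(white,cv2.MORPH_CLOSE,np.ones((9,9))),(295,201,372,250)); r=cv2.minAreaRect(k)
P=np.array([ray(c,p,.053) for p in cv2.boxPoints(r)]);print("tray",r,P.round(4).tolist())
k=big(white,(435,195,470,230));(u,v),rad=cv2.minEnclosingCircle(k);print("mallet head",u,v,ray(c,(u,v),.07),"rad",rad)
k=big(wood,(430,215,470,290));r=cv2.minAreaRect(k);print("handle",r,[ray(c,p,.047).round(4).tolist() for p in cv2.boxPoints(r)])
s=load("scene0")
crop=[cv2.resize(im[110:260,285:385],None,fx=3.9,fy=3.9,interpolation=2),cv2.resize(s["img"][235:390,255:420],None,fx=3.77,fy=3.77,interpolation=2)]
crop=[cv2.resize(x,(390,580)) for x in crop]
cv2.imwrite("pics/crop.png",np.hstack(crop)[:,:,::-1])
E
```

```text
board ((335.0, 187.0), (130.0, 74.0), 90.0) [[0.7593, 0.072, 0.018], [0.7603, -0.1151, 0.018], [0.4315, -0.1151, 0.018], [0.4306, 0.0696, 0.018]] [np.float64(0.3287), np.float64(0.1872), np.float64(0.3288), np.float64(0.1847)]
tray ((334.0, 222.0), (42.0, 50.0), 90.0) [[0.5539, 0.0417, 0.053], [0.5545, -0.0797, 0.053], [0.4525, -0.0798, 0.053], [0.4519, 0.0411, 0.053]]
mallet head 454.8080139160156 211.07383728027344 [ 0.52917972 -0.30719271  0.07      ] rad 9.995462417602539
handle ((447.6172790527344, 251.59310913085938), (9.135003089904785, 59.377525329589844), 4.763641834259033) [[0.3619, -0.2782, 0.047], [0.5058, -0.2913, 0.047], [0.5041, -0.3135, 0.047], [0.3602, -0.3003, 0.047]]
```

View pics/crop.png

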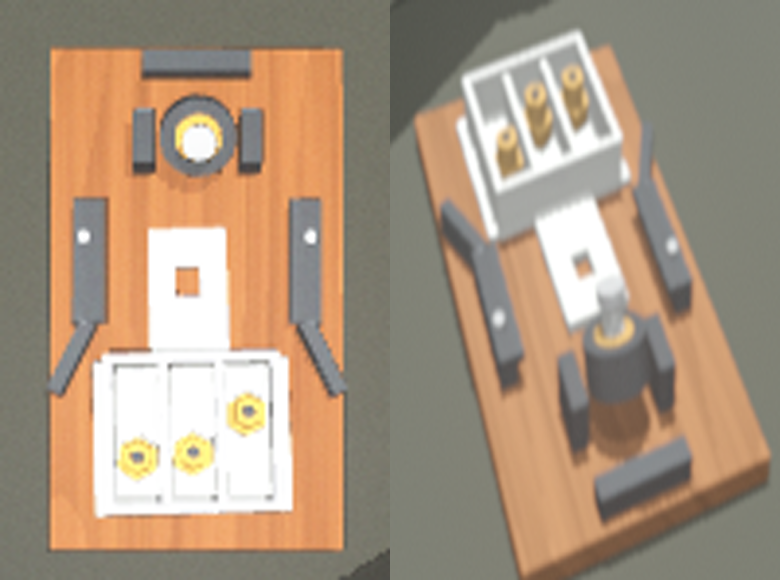

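Top and scene views: the dock runs along world +x with its origin near (0.705, -0.022). The tray (top px 334,222) is about 0.10 m short of home. The mallet head is at about (0.530, -0.305), with its handle towards -x and a yaw of about -0.09.

The tool can't tilt, so I'll set the mallet's 0.4 rad tilt by pivoting it in the grip. First I'll move above the tray's back.

Emit:
servo_tool:
  steps:
    - [0,0,0,0.109]
    - [0,0,0,0.109]
    - [0,0,0,0.108]
    - [12,-30,0,0]
    - [12,-32,0,0]
    - [12,-32,0,0]
    - [12,-32,0,0]
    - [12,-32,0,0]
    - [12,-32,0,0]
    - [12,-32,0,0]
    - [12,-32,0,0]
    - [12,-32,0,0]
  gripper: 40

```text
time_s: 1.1
eef_pos: [0.3079, -0.3048, 0.2388]
orientation: [[1.0, -0.002, -0.0], [-0.002, -1.0, 0.0], [-0.0, -0.0, -1.0]]
wrist_force: [0.9, 0.3, 0.2]
opening: 0.077
```

Emit:
servo_tool:
  steps:
    - [12,-32,0,0]
    - [12,-32,0,0]
    - [12,-32,0,0]
    - [12,-32,0,0]
    - [12,-32,0,0]
    - [12,-32,0,0]
    - [12,-32,0,0]
    - [12,-32,0,0]
    - [12,-28,0,0]
    - [0,0,0,0]
    - [0,0,0,0]

```text
time_s: 2.02
eef_pos: [0.4163, -0.0213, 0.2387]
orientation: [[1.0, 0.002, -0.0], [0.002, -1.0, 0.0], [-0.0, -0.0, -1.0]]
wrist_force: [-0.4, 0.7, -1.2]
opening: 0.0768
```

```bash
python3 - <<'E'
from h import *
c=snap("wrist","w1"); snap("top","top1"); print(-c["R"].T@c["t"],c["R"][2])
E
```

```text
[ 0.48975528 -0.01997948  0.38385698] [-2.61389082e-01  3.36922974e-04 -9.65233461e-01]
```

View pics/w1.png

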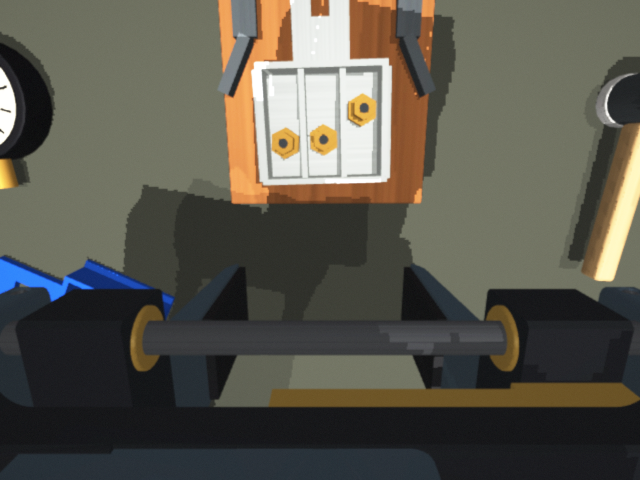

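w1 shows the tray with its rim corners near (253,63), (390,60), (387,181) and (263,184). All three adapters are standing, and the board's back edge is at row 203. Next I'll measure tray and board.

```bash
python3 - <<'E'
from h import *
c=load("w1"); im=c["img"]; hsv=cv2.cvtColor(im,cv2.COLOR_RGB2HSV)
for uv in [(253,63),(390,60),(387,181),(263,184)]: print("rim",ray(c,uv,.053).round(4))
wood=cv2.inRange(hsv,(5,110,60),(20,255,255))
def edge(c,wood,rows,lo,hi,name):
    L=[];Rr=[]
    for v in rows:
        x=np.flatnonzero(wood[v,lo:hi])+lo
        if len(x): L.append(ray(c,(x[0]-.5,v),.018));Rr.append(ray(c,(x[-1]+.5,v),.018))
    for n,P in (("L",np.array(L)),("R",np.array(Rr))):
        p=np.polyfit(P[:,0],P[:,1],1); print(name,n,"slope",p[0].round(4),"y at .45,.6:",np.polyval(p,[.45,.6]).round(4))
edge(c,wood,range(100,198,3),215,435,"w1")
u=[np.flatnonzero(wood[150:220,x])[-1]+150.5 for x in (235,240,245,410,415)]
print("back edge x",[ray(c,(x,v),.018)[0].round(4) for x,v in zip((235,240,245,410,415),u)])
t=load("top1"); w=cv2.inRange(cv2.cvtColor(t["img"],cv2.COLOR_RGB2HSV),(5,110,60),(20,255,255))
edge(t,w,range(126,200,2),290,380,"top")
E
```

```text
rim [0.5537 0.0387 0.053 ]
rim [ 0.5561 -0.0733  0.053 ]
rim [ 0.4583 -0.0754  0.053 ]
rim [0.4554 0.0346 0.053 ]
w1 L slope 0.0028 y at .45,.6: [0.0732 0.0736]
w1 R slope -0.0001 y at .45,.6: [-0.1158 -0.1159]
back edge x [np.float64(0.4324), np.float64(0.4325), np.float64(0.4325), np.float64(0.4338), np.float64(0.4328)]
top L slope 0.0074 y at .45,.6: [0.071  0.0721]
top R slope -0.0002 y at .45,.6: [-0.1164 -0.1164]
```

Emit:
servo_tool:
  steps:
    - [0,0,30,0]
    - [0,0,35,0]
    - [0,0,35,0]
    - [0,0,35,0]
    - [0,0,30,0]
    - [0,0,19,0]
    - [5,0,0,0]
    - [5,0,0,0]
    - [4,0,0,0]
    - [3,0,0,0]
    - [3,0,0,0]
    - [3,0,0,0]

```text
time_s: 3.12
eef_pos: [0.4395, -0.0227, 0.0558]
orientation: [[1.0, -0.001, 0.001], [-0.001, -1.0, -0.0], [0.001, 0.0, -1.0]]
wrist_force: [-3.9, -0.3, 2.5]
opening: 0.0766
```

Emit:
servo_tool:
  steps:
    - [3,0,0,0]
    - [3,0,0,0]
    - [4,0,0,0]
    - [4,0,0,0]
    - [4,0,0,0]
    - [4,0,0,0]
    - [4,0,0,0]
    - [4,0,0,0]
    - [4,0,0,0]
    - [4,0,0,0]
    - [4,0,0,0]
    - [4,0,0,0]

```text
time_s: 4.12
eef_pos: [0.4856, -0.0227, 0.0549]
orientation: [[1.0, -0.001, 0.0], [-0.001, -1.0, -0.0], [0.0, 0.0, -1.0]]
wrist_force: [-3.1, 0.5, 0.5]
opening: 0.0769
```

```bash
python3 - <<'E'
from h import *
s=ctrl.observe();print(s["time_s"],s["eef_pos"],s["wrist_force"]); c=snap("wrist","w2")
E
```

```text
4.1167 [ 0.48563016 -0.02268852  0.0548727 ] [-3.06875292  0.52360138  0.47421952]
```

View pics/w2.png

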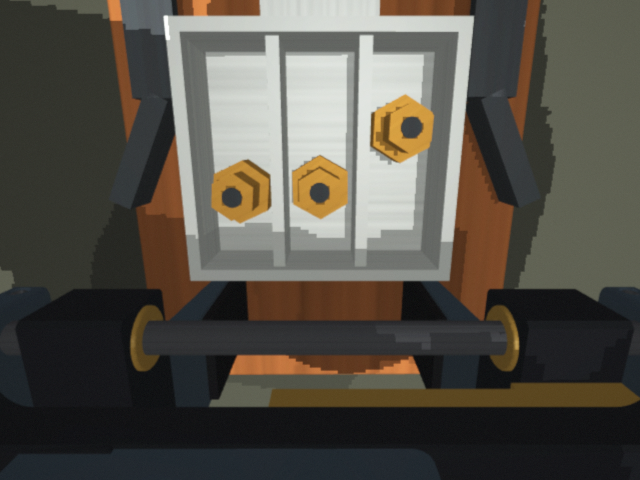

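w2: the tray is square in the mouth (back rim at row 277), centred, and the adapters are standing. I'll keep pushing.

Emit:
servo_tool:
  steps:
    - [4,0,0,0]
    - [4,0,0,0]
    - [4,0,0,0]
    - [4,0,0,0]
    - [4,0,0,0]
    - [4,0,0,0]
    - [4,0,0,0]
    - [4,0,0,0]
    - [3,0,0,0]
    - [3,0,0,0]
    - [3,0,0,0]
    - [3,0,0,0]

```text
time_s: 5.17
eef_pos: [0.5293, -0.0227, 0.0549]
orientation: [[1.0, -0.001, -0.0], [-0.001, -1.0, 0.0], [-0.0, -0.0, -1.0]]
wrist_force: [-2.9, -0.4, 0.5]
opening: 0.0769
```

Emit:
servo_tool:
  steps:
    - [2,0,0,0]
    - [2,0,0,0]
    - [2,0,0,0]

```text
time_s: 5.42
eef_pos: [0.5351, -0.0227, 0.0549]
orientation: [[1.0, -0.001, -0.0], [-0.001, -1.0, 0.0], [-0.0, -0.0, -1.0]]
wrist_force: [-4.2, -0.2, 1.5]
opening: 0.0766
```

Emit:
servo_tool:
  steps:
    - [2,0,0,0]
    - [2,0,0,0]

```text
time_s: 5.58
eef_pos: [0.5393, -0.0227, 0.0549]
orientation: [[1.0, -0.001, -0.0], [-0.001, -1.0, 0.0], [-0.0, -0.0, -1.0]]
wrist_force: [-2.9, 0.2, 0.8]
opening: 0.0768
```

Emit:
servo_tool:
  steps:
    - [2,0,0,0]

```text
time_s: 5.67
eef_pos: [0.5404, -0.0227, 0.0548]
orientation: [[1.0, -0.001, -0.002], [-0.001, -1.0, 0.0], [-0.002, -0.0, -1.0]]
wrist_force: [-15.0, -2.3, 9.8]
opening: 0.0769
```

Emit:
servo_tool:
  steps:
    - [1,0,0,0]

```text
time_s: 5.75
eef_pos: [0.5404, -0.0226, 0.0547]
orientation: [[1.0, -0.001, -0.004], [-0.001, -1.0, 0.0], [-0.004, -0.0, -1.0]]
wrist_force: [-16.5, -2.9, 11.0]
opening: 0.0765
```

Emit:
servo_tool:
  steps:
    - [1,0,0,0]

```text
time_s: 5.83
eef_pos: [0.5405, -0.0226, 0.0546]
orientation: [[1.0, -0.001, -0.005], [-0.001, -1.0, 0.0], [-0.005, -0.0, -1.0]]
wrist_force: [-21.4, -3.4, 14.8]
opening: 0.0767
```

Contact at the stop came at x=0.5404 against 0.541 predicted, with the force rising, so the tray is home. I'll back off, rise and check.

Emit:
servo_tool:
  steps:
    - [-5,0,0,0]
    - [-8,0,0,0]
    - [-8,0,-10,0]
    - [-5,0,-35,0]
    - [0,0,-38,0]
    - [0,0,-38,0]
    - [0,0,-38,0]
    - [0,0,-20,0]
    - [0,0,0,0]
  gripper: 0

```text
time_s: 6.58
eef_pos: [0.5189, -0.0229, 0.2394]
orientation: [[1.0, -0.001, 0.009], [-0.001, -1.0, -0.001], [0.009, 0.001, -1.0]]
wrist_force: [1.1, -0.4, 0.6]
opening: 0.0911
```

```bash
python3 - <<'E'
from h import *
c=snap("wrist","w3"); print(ctrl.observe()["eef_pos"]); print("home rim corners px",[proj(c,(x,y,.053)).round(1).tolist() for x in(.557,.657) for y in (-.0765,.0335)], "pinhead",proj(c,(.680,-.0215,.086)))
E
```

```text
[ 0.51799594 -0.02282526  0.23696062]
home rim corners px [[385.5, 187.0], [262.3, 187.1], [390.5, 64.8], [257.0, 65.0]] pinhead [323.68972531  20.28137506]
```

View pics/w3.png

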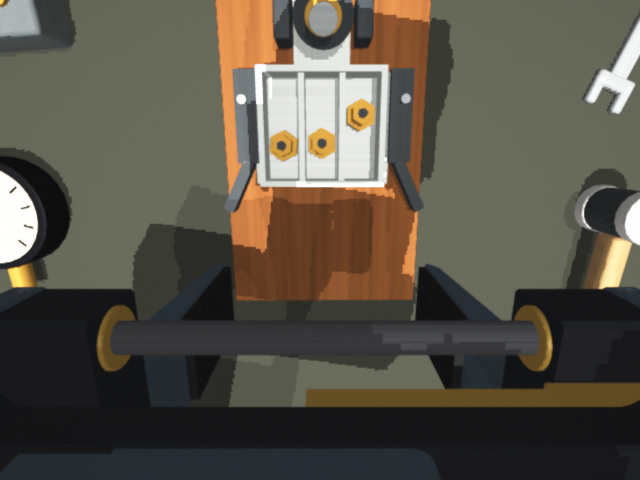

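w3: the tray rim is at (257..388, 65..186), matching the predicted home position within 2 px. The adapters are upright and the pin head is at (323,18). On to the mallet.

Emit:
servo_tool:
  steps:
    - [-8,31,0,0]
    - [-8,31,0,0]
    - [-8,31,0,0]
    - [-8,31,0,0]
    - [-8,31,0,0]
    - [-8,31,0,0]
    - [-8,31,0,0]
    - [-8,31,0,0]
    - [-8,29,0,0.091]
    - [0,0,0,0]
    - [0,0,0,0]

```text
time_s: 7.55
eef_pos: [0.4438, -0.3005, 0.2332]
orientation: [[0.996, -0.095, -0.001], [-0.095, -0.996, 0.001], [-0.001, -0.001, -1.0]]
wrist_force: [-0.1, -0.1, -0.6]
opening: 0.0913
```

```bash
python3 - <<'E'
from h import *
c=snap("wrist","w4"); s=ctrl.observe(); print(s["eef_pos"]); R=np.array(s["orientation"]); p=np.array(s["eef_pos"])
hsv=cv2.cvtColor(c["img"],cv2.COLOR_RGB2HSV)
def big(m):
    cs,_=cv2.findContours(m,cv2.RETR_EXTERNAL,cv2.CHAIN_APPROX_NONE); return max(cs,key=cv2.contourArea)
w=cv2.inRange(hsv,(5,60,60),(25,255,255)); w[:,:200]=0; w[:,480:]=0; w[285:]=0
k=big(w);r=cv2.minAreaRect(k);P=np.array([ray(c,q,.047) for q in cv2.boxPoints(r)]);print("handle",r,P.round(4).tolist())
m=cv2.inRange(hsv,(0,0,200),(180,60,255)); m[:,:220]=0;m[:,420:]=0;m[200:]=0
k=big(m);(u,v),rad=cv2.minEnclosingCircle(k);h=ray(c,(u,v),.07);print("head",u,v,rad,h)
E
```

```text
[ 0.44409196 -0.29940648  0.23325848]
handle ((324.4999694824219, 219.99996948242188), (127.99998474121094, 22.999996185302734), 90.0) [[0.5078, -0.2951, 0.047], [0.5059, -0.3151, 0.047], [0.3872, -0.3048, 0.047], [0.3893, -0.2829, 0.047]]
head 324.5 125.90677642822266 30.42791175842285 [ 0.53068456 -0.30740166  0.07      ]
```

View pics/w4.png

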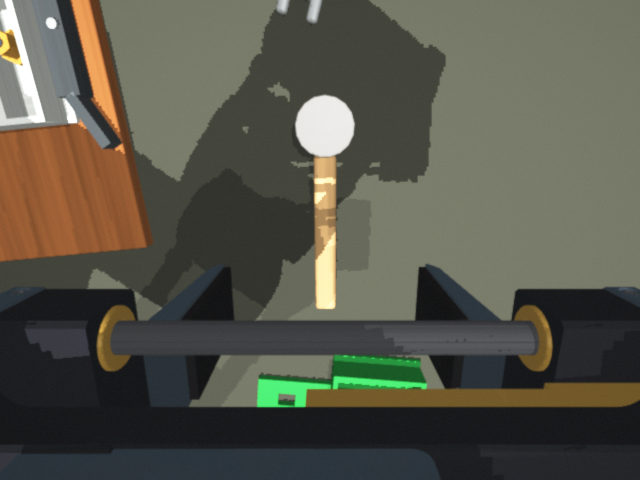

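w4: the mallet head is at (324,126) and the handle runs down column 324, aligned with the tool. The head is 87 mm ahead, so I go forward 29 and down 192, then close lightly.

Emit:
servo_tool:
  steps:
    - [9,0,25,0]
    - [10,0,35,0]
    - [10,0,35,0]
    - [0,0,35,0]
    - [0,0,32,0]
    - [0,0,20,0]
    - [0,0,10,0]
    - [0,0,0,0]
    - [0,0,0,0]

```text
time_s: 8.35
eef_pos: [0.474, -0.3017, 0.0424]
orientation: [[0.996, -0.091, -0.0], [-0.091, -0.996, 0.0], [-0.0, -0.0, -1.0]]
wrist_force: [0.3, -0.7, 0.2]
opening: 0.0914
```

Emit:
servo_tool:
  steps:
    - [0,0,0,0]
    - [0,0,0,0]
    - [0,0,0,0]
    - [0,0,0,0]
    - [0,0,0,0]
    - [0,0,0,0]
    - [0,0,0,0]
    - [0,0,0,0]
  gripper: 255
  force: 4

```text
time_s: 9.02
eef_pos: [0.4737, -0.3023, 0.0419]
orientation: [[0.996, -0.092, 0.0], [-0.092, -0.996, 0.0], [-0.0, -0.0, -1.0]]
wrist_force: [0.4, 0.2, 0.2]
opening: 0.0407
```

Emit:
servo_tool:
  steps:
    - [0,0,0,0]
    - [0,0,0,0]
    - [0,0,0,0]
    - [0,0,0,0]
    - [0,0,0,0]
    - [0,0,0,0]

```text
time_s: 9.52
eef_pos: [0.4737, -0.3024, 0.0419]
orientation: [[0.996, -0.092, 0.0], [-0.092, -0.996, -0.0], [0.0, 0.0, -1.0]]
wrist_force: [-0.8, -0.9, -1.4]
opening: 0.0202
```

Emit:
servo_tool:
  steps:
    - [2,0,-4,0]
    - [2,0,-4,0]
    - [2,0,-4,0]
    - [3,0,-4,0]
    - [3,0,-3,0]
    - [2,0,-4,0]
    - [3,0,-3,0]
    - [3,0,-3,0]
    - [0,0,0,0]

```text
time_s: 10.27
eef_pos: [0.4945, -0.3044, 0.0716]
orientation: [[0.996, -0.092, 0.001], [-0.092, -0.996, -0.001], [0.001, 0.001, -1.0]]
wrist_force: [0.2, 0.7, 0.6]
opening: 0.0201
```

```bash
python3 - <<'E'
from h import *
c=snap("scene","s5"); w=snap("wrist","w5"); s=ctrl.observe(); print(s["eef_pos"],s["opening"])
u,v=proj(c,(.5,-.3,.04)).astype(int);print(u,v)
a=cv2.resize(c["img"][v-70:v+70,u-70:u+70],(400,400),interpolation=2); b=cv2.resize(w["img"],(400,300))
o=np.zeros((400,800,3),np.uint8);o[:,:400]=a;o[:300,400:]=b;cv2.imwrite("pics/c5.png",o[:,:,::-1])
E
```

```text
[ 0.49384232 -0.30425911  0.07105943] 0.019987950500459196
179 299
```

View pics/c5.png

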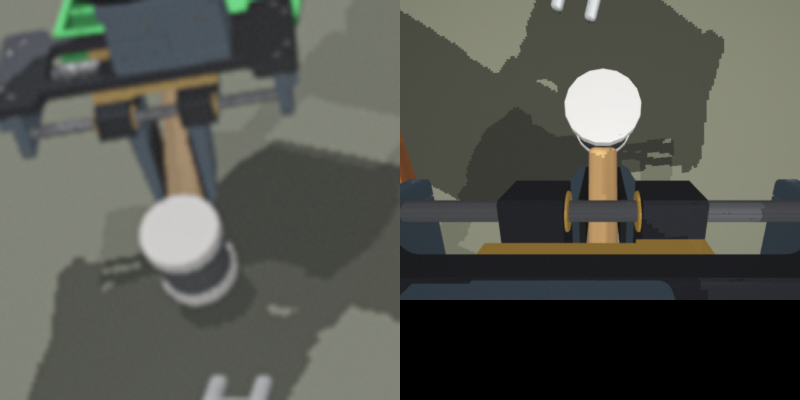

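c5: the handle slopes up from the head, which leans forward on its rim, so the pivot worked. The top face is at about (325,170) in the wrist view. I'll clamp hard, lift and measure the tilt.

Emit:
servo_tool:
  steps:
    - [0,0,0,0]
    - [0,0,0,0]
    - [0,0,0,0]
    - [0,0,-10,0]
    - [0,0,-25,0]
    - [0,0,-35,0]
    - [0,0,-35,0]
    - [0,0,-35,0]
    - [0,0,-20,0]
    - [0,0,0,0]
  gripper: 255
  force: 60

```text
time_s: 11.2
eef_pos: [0.4948, -0.3051, 0.2359]
orientation: [[0.996, -0.092, 0.005], [-0.092, -0.996, -0.004], [0.006, 0.004, -1.0]]
wrist_force: [1.1, -1.0, -3.1]
opening: 0.0193
```

```bash
cat >> h.py <<'E'
from scipy.optimize import minimize_scalar
def tilt(name):
    s=ctrl.observe(); R=np.array(s["orientation"]);p=np.array(s["eef_pos"]); c=snap("wrist",name)
    m=cv2.inRange(cv2.cvtColor(c["img"],cv2.COLOR_RGB2HSV),(0,0,185),(180,45,255)); m[:,:250]=0;m[:,400:]=0;m[285:]=0
    cs,_=cv2.findContours(m,cv2.RETR_EXTERNAL,cv2.CHAIN_APPROX_NONE);k=max(cs,key=cv2.contourArea);e=cv2.fitEllipse(cv2.convexHull(k))
    # top-face centre relative to the grasp point, in tool coords (z down)
    P=lambda t,g=58:p+R@np.array([(g*np.cos(t)+35*np.sin(t))/1e3,0,.006-(35*np.cos(t)-g*np.sin(t))/1e3])
    for g in (56,58,60):
        r=minimize_scalar(lambda t:abs(proj(c,P(t,g))[1]-e[0][1]),bounds=(-.3,1),method="bounded"); print("grip",g,"tilt",round(r.x,3),"px",proj(c,P(r.x,g)).round(1))
    # independent: face-normal from the imaged ellipse size is weak; use the circle at this tilt
    t=r.x; print("ellipse",e,p.round(4),s["opening"],s["time_s"])
    b=cv2.boundingRect(k); print("bbox",b)
    for t in (0,.2,.3,.4,.5):
        n=np.linspace(0,6.283,60); ct=P(t); ax=R@np.array([np.cos(t),0,np.sin(t)]); ay=R[:,1]
        q=np.array([proj(c,ct+.024*(np.cos(a)*ax+np.sin(a)*ay)) for a in n]); print(t,"pred bbox",q.min(0).round(1),np.ptp(q,axis=0).round(1))
E
python3 -c "
from h import *
tilt('w6')"
```

```text
grip 56 tilt 0.342 px [327.8 169.2]
grip 58 tilt 0.25 px [327.9 169.2]
grip 60 tilt 0.173 px [328.  169.2]
ellipse ((324.2345886230469, 169.22698974609375), (118.01799011230469, 121.72405242919922), 88.61223602294922) [ 0.4948 -0.3051  0.2359] 0.0192780846765728 11.2
bbox (264, 110, 122, 118)
0 pred bbox [251.8 113.8] [153.  153.3]
0.2 pred bbox [257.8 101.2] [140.3 141.8]
0.3 pred bbox [260.7  99.9] [134.3 133.1]
0.4 pred bbox [263.5 101.2] [128.4 123.3]
0.5 pred bbox [266.1 104.8] [122.9 112.9]
```

The forces during tilting showed the rim stayed on the bench, and a 29 mm lift gives a kinematic tilt of 0.40. The ellipse aspect of 0.97 gives about 0.38. Next: turn the mallet half round and carry it to a standoff above the pin.

Emit:
servo_tool:
  steps:
    - [0,0,0,-0.12]
    - [0,0,0,-0.12]
    - [0,0,0,-0.12]
    - [0,0,0,-0.12]
    - [0,0,0,-0.12]
    - [0,0,0,-0.12]
    - [0,0,0,-0.12]
    - [0,0,0,-0.12]
    - [0,0,0,-0.12]
    - [0,0,0,-0.12]
    - [0,0,0,-0.12]
    - [0,0,0,-0.12]

```text
time_s: 12.25
eef_pos: [0.4926, -0.3035, 0.2291]
orientation: [[0.215, 0.977, -0.003], [0.977, -0.215, 0.002], [0.001, -0.003, -1.0]]
wrist_force: [0.4, 0.2, -3.1]
opening: 0.0196
```

Emit:
servo_tool:
  steps:
    - [0,0,0,-0.12]
    - [0,0,0,-0.12]
    - [0,0,0,-0.12]
    - [0,0,0,-0.12]
    - [0,0,0,-0.12]
    - [0,0,0,-0.12]
    - [0,0,0,-0.12]
    - [0,0,0,-0.12]
    - [0,0,0,-0.12]
    - [0,0,0,-0.12]
    - [0,0,0,-0.12]
    - [0,0,0,-0.12]

```text
time_s: 13.25
eef_pos: [0.4927, -0.3035, 0.2291]
orientation: [[-0.94, 0.341, -0.003], [0.341, 0.94, 0.002], [0.003, 0.001, -1.0]]
wrist_force: [-0.0, 0.2, -3.5]
opening: 0.0195
```

Emit:
servo_tool:
  steps:
    - [0,0,0,-0.12]
    - [0,0,0,-0.12]
    - [0,0,0,-0.11]
    - [0,0,0,0]
    - [0,0,0,0]

```text
time_s: 13.67
eef_pos: [0.4929, -0.3036, 0.2296]
orientation: [[-1.0, 0.007, -0.002], [0.007, 1.0, 0.002], [0.002, 0.002, -1.0]]
wrist_force: [-0.9, -0.0, -3.0]
opening: 0.0199
```

Emit:
servo_tool:
  steps:
    - [-20,28,0,0]
    - [-20,28,0,0]
    - [-21,28,0,0]
    - [-21,28,0,0]
    - [-21,28,0,0]
    - [-21,28,0,0]
    - [-21,28,0,0]
    - [-21,28,0,0]
    - [-21,28,10,0]
    - [-21,28,32,-0.006]
    - [0,0,0,0]
    - [0,0,0,0]

```text
time_s: 14.67
eef_pos: [0.6993, -0.0266, 0.1898]
orientation: [[-1.0, -0.001, -0.005], [-0.001, 1.0, 0.001], [0.005, 0.001, -1.0]]
wrist_force: [-0.6, 0.2, -4.0]
opening: 0.0196
```

```bash
python3 - <<'E'
from h import *
print({k:np.round(ctrl.observe()[k],4) for k in("eef_pos","orientation","wrist_force","joints")})
c=snap("scene","s7"); w=snap("wrist","w7")
u,v=proj(c,(.69,-.02,.1)).astype(int);print(u,v)
a=cv2.resize(c["img"][v-75:v+75,u-75:u+75],(400,400),interpolation=2); b=cv2.resize(w["img"],(400,300))
o=np.zeros((400,800,3),np.uint8);o[:,:400]=a;o[:300,400:]=b;cv2.imwrite("pics/c7.png",o[:,:,::-1])
E
```

```text
{'eef_pos': array([ 0.6993, -0.0266,  0.1898]), 'orientation': array([[-1.0e+00, -7.0e-04, -4.6e-03],
       [-7.0e-04,  1.0e+00,  6.0e-04],
       [ 4.6e-03,  6.0e-04, -1.0e+00]]), 'wrist_force': array([-0.6169,  0.2413, -3.9561]), 'joints': array([-1.2330e-01,  6.4630e-01,  1.1929e+00,  1.0000e-04,  1.3071e+00,
       -1.6947e+00])}
351 306
```

View pics/c7.png

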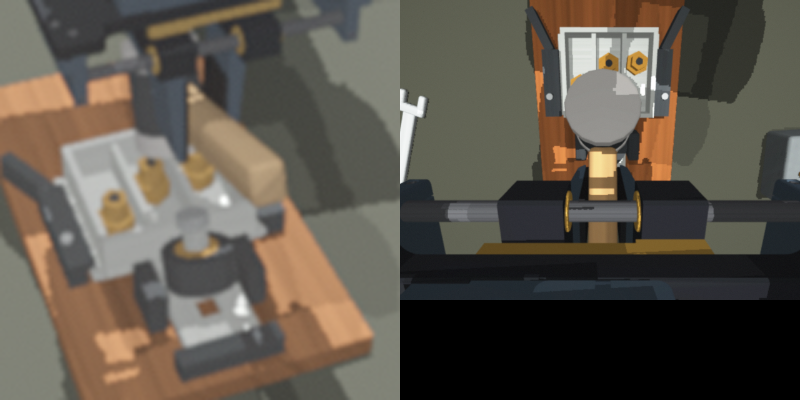

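c7: the tray is home with the tongue at the stop, the pin head is standing up, and the mallet is on the pin's line with the same tilt as before (wrist px 325,171). y needs +5 mm, then the first blow.

Emit:
servo_tool:
  steps:
    - [0,3,0,0]
    - [0,2,0,0]
    - [0,0,0,0]
    - [-3.9,0,9.2,0]
    - [-8.6,0,20.3,0]
    - [-9.7,0,23,0]

```text
time_s: 15.27
eef_pos: [0.7234, -0.0237, 0.141]
orientation: [[-1.0, -0.002, 0.003], [-0.002, 1.0, -0.0], [-0.003, -0.0, -1.0]]
wrist_force: [1.3, -0.3, 18.1]
opening: 0.0198
```

Emit:
servo_tool:
  steps:
    - [8,0,-19,0]
    - [8,0,-19,0]
    - [0,0,0,0]

```text
time_s: 15.52
eef_pos: [0.7069, -0.0237, 0.1808]
orientation: [[-1.0, -0.002, 0.003], [-0.002, 1.0, -0.0], [-0.003, -0.0, -1.0]]
wrist_force: [1.4, -0.5, -1.8]
opening: 0.0198
```

```bash
python3 - <<'E'
from h import *
tilt("w8"); c=snap("scene","s8")
u,v=351,306
a=cv2.resize(c["img"][v-75:v+75,u-75:u+75],(400,400),interpolation=2)
o=np.hstack([a,cv2.resize(load("s7")["img"][v-75:v+75,u-75:u+75],(400,400),interpolation=2)]);cv2.imwrite("pics/c8.png",o[:,:,::-1])
E
```

```text
grip 56 tilt 0.606 px [320.9 163.3]
grip 58 tilt 0.579 px [320.9 159. ]
grip 60 tilt 0.553 px [320.9 154.6]
ellipse ((287.32427978515625, 73.26116943359375), (44.79603576660156, 109.44121551513672), 179.79090881347656) [ 0.7069 -0.0237  0.1808] 0.019845017727804743 15.5167
bbox (267, 36, 41, 78)
0 pred bbox [243.5 114.3] [153.  153.2]
0.2 pred bbox [250.2 101.7] [140.3 141.7]
0.3 pred bbox [253.3 100.4] [134.3 133.1]
0.4 pred bbox [256.4 101.8] [128.4 123.2]
0.5 pred bbox [259.3 105.3] [122.8 112.8]
```

View pics/c8.png

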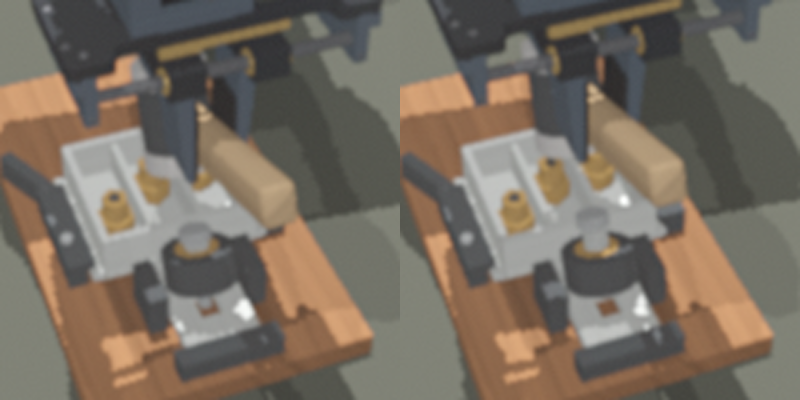

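c8: the pin head dropped by about 6 px in the scene view and its foot now shows in the tray hole. Next I'll check numerically whether the mallet slipped in the grip, comparing w8 with w7.

```bash
cat >> h.py <<'E'
def shift(a,b):
    f=lambda n:cv2.Canny(cv2.GaussianBlur(load(n)["img"][:,:,::-1],(5,5),0),30,80)
    out=[]
    A,B=f(a),f(b)
    H=lambda n:load(n)["img"][:,:,2]  # blue: handle/head
    g=lambda n:cv2.cvtColor(load(n)["img"],cv2.COLOR_RGB2HSV)
    for n in (a,b):
        c=cv2.HoughCircles(cv2.medianBlur(cv2.cvtColor(load(n)["img"],cv2.COLOR_RGB2GRAY),5)[90:250,240:410],cv2.HOUGH_GRADIENT,1.5,200,param1=80,param2=15,minRadius=52,maxRadius=72)
        print(n,None if c is None else (c[0,0]+[240,90,0]).round(1))
E
python3 - <<'E'
from h import *
shift("w7","w8"); shift("w6","w6")
cv2.imwrite("pics/c9.png",np.hstack([load(n)["img"][80:300,220:420] for n in("w6","w7","w8")])[:,:,::-1])
E
```

```text
w7 [329.2 161.2  71.1]
w8 [324.8 171.8  61.2]
w6 [326.2 173.2  64.4]
w6 [326.2 173.2  64.4]
```

View pics/c9.png

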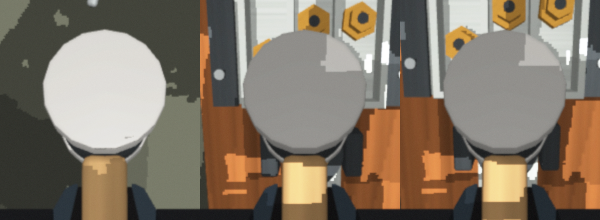

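No slip: the head is in the same place in all three wrist views. Second blow, 2 mm further in y.

Emit:
servo_tool:
  steps:
    - [0,2,0,0]
    - [-2.3,0,5.5,0]
    - [-7.8,0,18.4,0]
    - [-10.9,0,25.8,0]

```text
time_s: 15.95
eef_pos: [0.7285, -0.0213, 0.1294]
orientation: [[-1.0, -0.002, 0.003], [-0.002, 1.0, -0.0], [-0.003, -0.0, -1.0]]
wrist_force: [1.2, 0.7, 20.7]
opening: 0.0197
```

Emit:
servo_tool:
  steps:
    - [8,0,-19,0]
    - [8,0,-19,0]
    - [0,0,0,0]

```text
time_s: 16.2
eef_pos: [0.7117, -0.0213, 0.1681]
orientation: [[-1.0, -0.002, 0.002], [-0.002, 1.0, -0.0], [-0.002, -0.0, -1.0]]
wrist_force: [1.2, -0.8, -2.2]
opening: 0.0191
```

```bash
python3 - <<'E'
from h import *
c=snap("scene","s9"); snap("wrist","w9"); shift("w8","w9")
for d in (0,.004,.008,.012,.016,.02,.024): print(d,proj(c,(.680+.389*d,-.0215,.086-.921*d)).round(1))
# grey steel head: bright low-sat pixels near the pin column
for n in("s7","s8","s9"):
    g=cv2.cvtColor(load(n)["img"],cv2.COLOR_RGB2HSV); print(n,[ (v,int(g[v,344:353,2].mean()),int(g[v,344:353,1].mean())) for v in range(304,330,2)])
E
```

```text
w8 [324.8 171.8  61.2]
w9 [324.8 171.8  61.2]
0 [348.4 309. ]
0.004 [348.7 311.1]
0.008 [349.1 313.3]
0.012 [349.4 315.4]
0.016 [349.7 317.5]
0.02 [350.  319.6]
0.024 [350.3 321.8]
s7 [(304, 163, 3), (306, 154, 5), (308, 143, 3), (310, 128, 2), (312, 133, 2), (314, 143, 3), (316, 146, 3), (318, 150, 2), (320, 149, 3), (322, 151, 12), (324, 151, 36), (326, 138, 108), (328, 81, 34)]
s8 [(304, 168, 3), (306, 162, 4), (308, 152, 4), (310, 152, 3), (312, 158, 3), (314, 144, 2), (316, 128, 2), (318, 134, 3), (320, 143, 2), (322, 145, 6), (324, 146, 29), (326, 131, 94), (328, 80, 34)]
s9 [(304, 120, 13), (306, 147, 4), (308, 157, 3), (310, 152, 3), (312, 158, 3), (314, 162, 3), (316, 162, 3), (318, 117, 3), (320, 107, 38), (322, 126, 9), (324, 129, 6), (326, 128, 65), (328, 80, 31)]
```

Emit:
servo_tool:
  steps:
    - [-2.3,0,5.5,0]
    - [-7,0,16.6,0]
    - [-9.7,0,23,0]

```text
time_s: 16.55
eef_pos: [0.7313, -0.0213, 0.1215]
orientation: [[-1.0, -0.002, 0.002], [-0.002, 1.0, -0.0], [-0.002, -0.0, -1.0]]
wrist_force: [3.7, 0.6, 36.2]
opening: 0.0199
```

Emit:
servo_tool:
  steps:
    - [8,0,-19,0]
    - [8,0,-19,0]
    - [0,0,0,0]

```text
time_s: 16.8
eef_pos: [0.7147, -0.0213, 0.1607]
orientation: [[-1.0, -0.002, 0.002], [-0.002, 1.0, -0.0], [-0.002, -0.0, -1.0]]
wrist_force: [1.8, -0.2, -2.1]
opening: 0.0194
```

```bash
python3 - <<'E'
from h import *
c=snap("scene","s10"); snap("wrist","w10"); shift("w9","w10")
for n in("s9","s10"):
    g=cv2.cvtColor(load(n)["img"],cv2.COLOR_RGB2HSV); print(n,[ (v,int(g[v,344:353,2].mean()),int(g[v,344:353,1].mean())) for v in range(312,332,1)])
E
```

```text
w9 [324.8 171.8  61.2]
w10 [324.8 170.2  69.4]
s9 [(312, 158, 3), (313, 161, 3), (314, 162, 3), (315, 163, 3), (316, 162, 3), (317, 149, 3), (318, 117, 3), (319, 95, 25), (320, 107, 38), (321, 121, 21), (322, 126, 9), (323, 128, 6), (324, 129, 6), (325, 132, 28), (326, 128, 65), (327, 106, 74), (328, 80, 31), (329, 74, 4), (330, 77, 5), (331, 77, 3)]
s10 [(312, 156, 3), (313, 160, 3), (314, 162, 3), (315, 163, 3), (316, 161, 3), (317, 148, 2), (318, 116, 3), (319, 95, 25), (320, 107, 37), (321, 121, 22), (322, 126, 9), (323, 128, 6), (324, 129, 6), (325, 132, 28), (326, 127, 65), (327, 106, 75), (328, 78, 35), (329, 71, 4), (330, 76, 4), (331, 78, 5)]
```

```bash
python3 - <<'E'
from h import *
a=cv2.resize(load("s10")["img"][285:345,310:390],(400,300),interpolation=2)
b=cv2.resize(load("s8")["img"][285:345,310:390],(400,300),interpolation=2)
c=[cv2.resize(load(n)["img"][80:300,220:420],(266,290)) for n in("w9","w10")]
o=np.zeros((590,800,3),np.uint8);o[:300]=np.hstack([b,a]);o[300:590,:532]=np.hstack(c);cv2.imwrite("pics/c10.png",o[:,:,::-1])
E
```

```text
(no output)
```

View pics/c10.png

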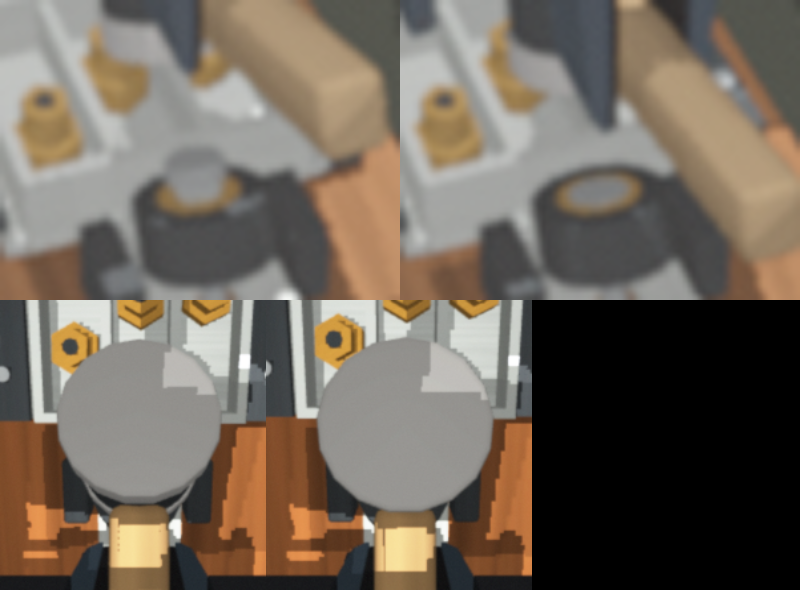

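c10: after blows 2 and 3 the pin head is flush with the collar (right, about (600,190)), where after blow 1 it stood well proud. Scene columns were unchanged from blow 2 to blow 3, so the pin is home. On blow 3 it was against its stop, and the mallet turned in the grip to a tilt of about 0.26. Now I'll carry the mallet back.

Emit:
servo_tool:
  steps:
    - [0,0,-35,0]
    - [0,0,-38,0]
    - [24,-28,0,0]
    - [24,-28,0,0]
    - [24,-28,0,0]
    - [24,-28,0,0]
    - [24,-28,0,0]
    - [24,-28,0,0]
    - [24,-28,0,0]
    - [24,-28,0,0]
    - [24,-28,0,0]
    - [24,-28,0,0]

```text
time_s: 17.9
eef_pos: [0.4736, -0.3028, 0.2311]
orientation: [[-1.0, -0.002, -0.001], [-0.002, 1.0, 0.001], [0.001, 0.001, -1.0]]
wrist_force: [-0.2, 0.7, -2.2]
opening: 0.0196
```

Emit:
servo_tool:
  steps:
    - [0,0,0,0.12]
    - [0,0,0,0.12]
    - [0,0,0,0.12]
    - [0,0,0,0.12]
    - [0,0,0,0.12]
    - [0,0,0,0.12]
    - [0,0,0,0.12]
    - [0,0,0,0.12]
    - [0,0,0,0.12]
    - [0,0,0,0.12]
    - [0,0,0,0.12]
    - [0,0,0,0.12]

```text
time_s: 18.9
eef_pos: [0.4749, -0.3018, 0.231]
orientation: [[-0.127, 0.992, -0.001], [0.992, 0.127, 0.001], [0.001, -0.001, -1.0]]
wrist_force: [0.6, -0.0, -3.5]
opening: 0.0195
```

Emit:
servo_tool:
  steps:
    - [0,0,0,0.12]
    - [0,0,0,0.12]
    - [0,0,0,0.12]
    - [0,0,0,0.12]
    - [0,0,0,0.12]
    - [0,0,0,0.12]
    - [0,0,0,0.12]
    - [0,0,0,0.12]
    - [0,0,0,0.12]
    - [0,0,0,0.12]
    - [0,0,0,0.12]
    - [0,0,0,0.12]

```text
time_s: 19.9
eef_pos: [0.4748, -0.3017, 0.231]
orientation: [[0.967, 0.255, -0.001], [0.255, -0.967, 0.001], [-0.001, -0.001, -1.0]]
wrist_force: [-1.2, -1.1, -1.9]
opening: 0.0197
```

Emit:
servo_tool:
  steps:
    - [0,0,0,0.12]
    - [0,0,0,0.12]
    - [0,0,0,0.11]
    - [0,0,0,0]
    - [0,0,0,0]

```text
time_s: 20.32
eef_pos: [0.4748, -0.3017, 0.2314]
orientation: [[0.997, -0.083, -0.001], [-0.083, -0.997, 0.001], [-0.001, -0.001, -1.0]]
wrist_force: [-0.4, 0.4, -3.0]
opening: 0.0196
```

```bash
python3 -c "
from h import *
tilt('w11')"
```

```text
grip 56 tilt 0.259 px [327.9 174.3]
grip 58 tilt 0.184 px [328.  174.3]
grip 60 tilt 0.119 px [328.1 174.3]
ellipse ((324.2560119628906, 174.32785034179688), (130.8933868408203, 131.2997589111328), 19.822290420532227) [ 0.4748 -0.3017  0.2314] 0.019610605320857094 20.3167
bbox (259, 109, 131, 131)
0 pred bbox [251.8 113.9] [153.  153.3]
0.2 pred bbox [257.8 101.2] [140.3 141.8]
0.3 pred bbox [260.7  99.9] [134.3 133.1]
0.4 pred bbox [263.5 101.3] [128.4 123.3]
0.5 pred bbox [266.1 104.8] [122.9 112.9]
```

Emit:
servo_tool:
  steps:
    - [0,0,20,0]
    - [0,0,35,0]
    - [0,0,35,0]
    - [0,0,35,0]
    - [0,0,25,0]
    - [0,0,12,0]
    - [0,0,4,0]
    - [0,0,0,0]

```text
time_s: 21.03
eef_pos: [0.4746, -0.3016, 0.0655]
orientation: [[0.996, -0.084, -0.001], [-0.084, -0.996, 0.001], [-0.002, -0.001, -1.0]]
wrist_force: [-0.2, 0.3, -2.6]
opening: 0.0203
```

Emit:
servo_tool:
  steps:
    - [0,0,1,0]
    - [0,0,1,0]
    - [0,0,1,0]

```text
time_s: 21.28
eef_pos: [0.4754, -0.3022, 0.0645]
orientation: [[0.996, -0.085, 0.001], [-0.085, -0.996, -0.001], [0.002, 0.001, -1.0]]
wrist_force: [0.1, -0.4, -3.2]
opening: 0.0198
```

Emit:
servo_tool:
  steps:
    - [0,0,1,0]
    - [0,0,1,0]

```text
time_s: 21.45
eef_pos: [0.4751, -0.302, 0.062]
orientation: [[0.996, -0.086, 0.001], [-0.086, -0.996, -0.001], [0.001, 0.001, -1.0]]
wrist_force: [-0.8, 0.4, -3.8]
opening: 0.0195
```

Emit:
servo_tool:
  steps:
    - [0,0,1,0]
    - [0,0,1,0]

```text
time_s: 21.62
eef_pos: [0.4749, -0.3019, 0.0597]
orientation: [[0.996, -0.086, 0.0], [-0.086, -0.996, -0.0], [0.0, 0.0, -1.0]]
wrist_force: [-6.3, 0.6, 13.3]
opening: 0.02
```

Emit:
servo_tool:
  steps:
    - [0,0,1,0]
    - [0,0,1,0]

```text
time_s: 21.78
eef_pos: [0.4743, -0.3018, 0.0583]
orientation: [[0.996, -0.086, -0.001], [-0.086, -0.996, -0.0], [-0.001, 0.0, -1.0]]
wrist_force: [-15.1, 0.9, 23.2]
opening: 0.0194
```

Rim contact at z≈0.061, as predicted (0.060). I'll ease the grip and lower along the arc so that the head settles flat.

Emit:
servo_tool:
  steps:
    - [0,0,0,0]
    - [0,0,0,0]
    - [0,0,0,0]
    - [-1,0,2,0]
    - [-2,0,2,0]
    - [-1,0,2,0]
    - [-1,0,2,0]
    - [-1,0,2,0]
    - [-1,0,2,0]
    - [-1,0,2,0]
    - [-1,0,2,0]
    - [0,0,0,0]
  gripper: 255
  force: 4

```text
time_s: 22.78
eef_pos: [0.4658, -0.3011, 0.0412]
orientation: [[0.996, -0.086, -0.0], [-0.086, -0.996, 0.0], [-0.0, -0.0, -1.0]]
wrist_force: [0.5, -1.3, -0.8]
opening: 0.02
```

```bash
python3 -c "
from h import *
tilt('w12')"
```

```text
grip 56 tilt 0.02 px [328.2 198.3]
grip 58 tilt -0.026 px [328.3 198.3]
grip 60 tilt -0.07 px [328.4 198.3]
ellipse ((324.22283935546875, 198.34921264648438), (146.13490295410156, 146.5423126220703), 101.62556457519531) [ 0.4658 -0.3011  0.0412] 0.02002855089020442 22.7833
bbox (251, 125, 148, 147)
0 pred bbox [251.8 113.9] [153.  153.3]
0.2 pred bbox [257.8 101.2] [140.3 141.8]
0.3 pred bbox [260.7  99.9] [134.3 133.1]
0.4 pred bbox [263.5 101.3] [128.4 123.3]
0.5 pred bbox [266.1 104.8] [122.9 112.9]
```

Emit:
servo_tool:
  steps:
    - [0,0,0,0]
    - [0,0,0,0]
    - [0,0,0,0]
    - [0,0,0,0]
    - [0,0,0,0]
    - [0,0,0,0]
    - [0,0,0,0]
    - [0,0,0,0]
    - [0,0,0,0]
  gripper: 60

```text
time_s: 23.58
eef_pos: [0.4659, -0.301, 0.0415]
orientation: [[0.996, -0.086, -0.0], [-0.086, -0.996, 0.0], [-0.0, -0.0, -1.0]]
wrist_force: [-0.4, -0.9, -0.8]
opening: 0.0698
```

The mallet is flat (tilt about 0) and released. Now rise straight up, move away and check.

Emit:
servo_tool:
  steps:
    - [0,0,-20,0]
    - [0,0,-38,0]
    - [0,0,-38,0]
    - [0,0,-38,0]
    - [0,0,-38,0]
    - [-20,20,0,0]
    - [-20,30,0,0]
    - [-20,30,0,0]
    - [-20,30,0,0]
    - [-20,30,0,0]
    - [-20,30,0,0]
    - [0,0,0,0]

```text
time_s: 24.58
eef_pos: [0.3283, -0.4645, 0.2135]
orientation: [[0.996, -0.09, -0.001], [-0.09, -0.996, -0.002], [-0.0, 0.002, -1.0]]
wrist_force: [-0.8, -0.5, 0.5]
opening: 0.0696
```

```bash
python3 - <<'E'
from h import *
s=ctrl.observe();print(s["eef_pos"],s["wrist_force"])
t=snap("top","top9");sc=snap("scene","s13"); t0=load("top0"); s0=load("scene0")
hsv=cv2.cvtColor(t["img"],cv2.COLOR_RGB2HSV)
def big(m,roi):
    z=np.zeros_like(m); x0,y0,x1,y1=roi; z[y0:y1,x0:x1]=m[y0:y1,x0:x1]
    cs,_=cv2.findContours(z,cv2.RETR_EXTERNAL,cv2.CHAIN_APPROX_NONE); return max(cs,key=cv2.contourArea)
w=cv2.inRange(hsv,(0,0,140),(180,60,255)); k=big(w,(430,195,475,235));(u,v),r=cv2.minEnclosingCircle(k);print("mallet head",u,v,r,ray(t,(u,v),.07))
wd=cv2.inRange(hsv,(5,100,60),(20,255,255));r=cv2.minAreaRect(big(wd,(425,215,475,300)));print("handle",r)
k=big(cv2.morphologyEx(w,cv2.MORPH_CLOSE,np.ones((9,9))),(295,155,375,215));b=cv2.boundingRect(k);print("tray bbox",b,[ray(t,(b[0],b[1]+b[3]),.053).round(3),ray(t,(b[0]+b[2],b[1]),.053).round(3)])
y=cv2.inRange(hsv,(18,120,110),(32,255,255));y[:,:296]=0;y[:,374:]=0
cs,_=cv2.findContours(y,cv2.RETR_EXTERNAL,cv2.CHAIN_APPROX_NONE);print("brass",[(np.mean(c[:,0],0).round(1).tolist(),cv2.contourArea(c), ray(t,np.mean(c[:,0],0),.04).round(3).tolist()) for c in cs if cv2.contourArea(c)>15])
for n,(x0,y0,x1,y1) in dict(wrench=(432,105,475,182),gauge=(180,188,232,248),calib=(168,106,246,160)).items():
    d=cv2.absdiff(t["img"],t0["img"])[y0:y1,x0:x1].max(2); print(n,"changed px",(d>60).sum())
for n in("s10","s13"):
    g=cv2.cvtColor(load(n)["img"],cv2.COLOR_RGB2HSV); print(n,[int(g[v,344:353,2].mean()) for v in range(312,332)])
E
```

```text
[ 0.32832123 -0.46449857  0.21354123] [-0.75199147 -0.49531544  0.51390151]
mallet head 453.6754455566406 215.0263214111328 10.113521575927734 [ 0.51969586 -0.30440774  0.07      ]
handle ((446.6354675292969, 255.3601531982422), (9.498324394226074, 59.507877349853516), 4.289153575897217)
tray bbox (305, 155, 61, 48) [array([0.549, 0.051, 0.053]), array([ 0.667, -0.097,  0.053])]
brass [([334.3, 186.3], 65.5, [0.592, -0.02, 0.04]), ([320.3, 187.0], 65.5, [0.591, 0.015, 0.04]), ([348.7, 176.7], 64.5, [0.616, -0.055, 0.04]), ([335.3, 145.2], 94.5, [0.695, -0.022, 0.04])]
wrench changed px 0
gauge changed px 0
calib changed px 0
s10 [156, 160, 162, 163, 161, 148, 116, 95, 107, 121, 126, 128, 129, 132, 127, 106, 78, 71, 76, 78]
s13 [245, 223, 191, 171, 166, 159, 151, 171, 207, 226, 233, 233, 229, 223, 213, 182, 143, 124, 109, 101]
```

```bash
python3 -c "
from plant import ctrl
print(ctrl.finish_job())"
```

```text
the job is handed in; nothing more can be done
None
```

I handed the job in at about 25 s of robot time. By my last checks every part was done, though handing in reports no verdict.

- **Tray:** I slid it in with two fingers on its back wall until it met the stop, at x = 0.540 m against 0.541 predicted. Close up after the push, the rim matched the home position within 2 px. My last automatic outline of the tray was no use because it also took in the rails. The adapters' positions match a tray at home, and they stood upright in their compartments in the close-up after the push. The final check gave positions only.
- **Pin:** The tool cannot tilt, so I pivoted the mallet in a light grip against the bench to about 0.40 rad and then clamped it at 60 N. Three blows along the pin's axis followed, and the pin head ended flush with the collar. Its image position (row 322–323) fits full depth (321.8 predicted), though I could not measure the depth to the millimetre.
- **Third blow:** This met a pin already on its stop. It turned the mallet in the grip to about 0.26 rad and peaked at about 36 N at the wrist among the readings I saw.
- **Mallet:** I set it down upright near where it started, with its head at about (0.520, -0.304), well clear of the dock. It was flat on its face (tilt about 0) before I let go.
- **Bystanders:** The wrench, gauge and calibrator showed no changed pixels in the top view. The gripper was clear of everything.

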